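# Hold the drilling guide flush on the sloped board

### The arm

A 6-joint arm with a two-finger parallel gripper is mounted at the origin on the work surface. World frame = base frame: x ahead of the robot, y to its left, z up, the work surface at z = 0. Lengths are in m, angles in degrees, forces in N, time in s.
With the tool pointing down it reaches from about 0.325 to 0.85 m from the base axis. Payload 15.5 kg.
Tool frame: the origin (TCP) lies at the very end of the fingers, on their centre line; the grasp point (between the pads) lies arm.grip_depth behind it (arm.grip_depth is the distance from the TCP to the grasp point, in m); z points along the fingers, y is the direction in which the jaws open and shut (so a half turn about z gives the same grasp; the last joint's range is limited). The gripper opens to 91 mm and grips with 3 to 60 N. Pads are 32 mm wide; open, the fingers measure 118 mm over their backs; the gripper's body (76 mm by 178 mm) begins 60 mm behind the grasp point.
Start: joints at [57.955, 28.281, 77.091, -0, 74.628, -5.472], TCP at [0.28, 0.559, 0.214] pointing down, gripper open.
Joint ranges: [-166.48, 166.48], [-47.26, 123.95], [12.59, 153.08], [-70.14, 250.14], [6.76, 159.57], [-176.63, 176.63]. Speed limits (degrees/s): [108.29, 108.29, 147.25, 172.46, 172.46, 172.46].

### API

Orientations are given as a 3x3 rotation matrix whose columns are the frame's x, y, z axes.
In Python, from rig import arm gives the robot as it stands. Calls block until the motion is done:
- arm.move_to(position, orientation): joint-space move of the TCP to a pose.
- arm.move_l(position, orientation=None, feed=0.15): straight line of the TCP; orientation=None keeps the orientation; feed is the mean speed in m/s.
- arm.move_joints(angles): joint-space move.
- arm.grip(opening): finger opening in m; the grip force is fixed at half the most; returns when the fingers have stopped.
- arm.sleep(seconds).
- arm.solve_ik(position, orientation): joint angles nearest the present ones, or None.
- arm.snapshot(name): name is "scene" or "top" or "wrist"; returns the picture (420x560x3 uint8, red, green, blue); there is no depth.
- arm.get_calibration(name): a dict with "intrinsics" (3x3 intrinsics, pixels), "k1" (the pictures are not rectified: a ray, as slopes to the right and down, at radius r is drawn at 1 + k1 r^2 times it, then the intrinsics apply), "cam_to_world" (4x4, takes a point from camera to world coordinates). Camera axes: x right, y down, z forward; pixel columns grow to the right and rows downward; lengths in m; the calibration is good to about 2 mm. A picture is of the moment at which its call begins: read the wrist's pose just before it. get_calibration takes no time and is no camera call; for the wrist camera it gives the pose at the moment of the call.
A pose or a line that the arm cannot do raises arm.Unreachable and nothing moves.
- arm.sign_off(): hands the job in, once; it reports no verdict.
Readings, each from a call of its own:
- arm.current_t(): time.
- arm.current_joint_positions(): joint angles.
- arm.current_dq(): joint speeds.
- arm.current_tau(): joint torques, N m.
- arm.current_ee_pos(): TCP position.
- arm.current_tool_rot(): TCP orientation.
- arm.current_force(): force on the tool from outside, world axes, zero at the start.
- arm.current_torque(): the same for the moment, N m.
- arm.current_width(): finger opening in m.
Only numpy, scipy, OpenCV 4.12 (cv2) and the standard library are available. Lean on these libraries where they do the work, as an engineer would, in place of code of your own. Each camera call takes 0.05 s, during which the arm holds its last target.

### The job

A classmate is about to drill the sloped board in the tilting jig. Take the blue drilling guide by its orange grip, lift it off the black rubber mat, tilt it to match the slope and set it flat on the board with its edges parallel to the drawn black rectangle and inside it; feel that it sits flush all over. Finish while still gripping it and pressing it steadily against the board with about 10 newtons; never ram it, and leave the jig's angle and everything else on the bench as they are.

Things in the scene. Friction and masses are not known exactly. Their poses are not given: they have to be found in the camera images.
- guide: Drilling guide, loose, about 0.2 kg: blue plate 110 (x) x 80 (y) x 8 mm, a small brass ring near each corner, and centred on top an orange grip 64 (x) x 22 (y) mm rising 38 mm above the plate. Grip it across the 22 mm. The same either way round. Origin: centre of the underside; z out of the top, x along the grip. Starts flat on the mat.
- face (a point): Centre of the drawn black rectangle (130 x 100 mm, long side along x) on the face (170 x 146 mm) of the pine board in the jig. z: out of the face; y: level across the slope; x: up the slope, which rises away from the robot at 0.22 to 0.52 rad from level, clamped. The board is rigid and does not give below 25 N: the push rises fast on touching, so move in small steps.
- mat: Black rubber mat 260 (x) x 300 (y) x 6 mm, fixed flat on the bench; the guide, the sander and the pencil lie on it. Origin: centre of its underside.
- jig: Tilting jig, fixed: plywood base 230 (x) x 190 (y) x 16 mm, hinge 42 mm above the bench along its edge nearest the robot, pine board sloping up from there. Two side arms stand 89 mm either side of its centre line, 101 mm high, above the face's sides when the slope is low. Origin: centre of the base's underside; x points up the slope, seen from above.
- sander: Sanding block, 45 x 85 x 36 mm, rust-red abrasive under a cork top, loose on the mat beyond the guide; leave alone. Origin: centre of its underside.
- pencil: Flat red carpenter's pencil, 163 mm long (x), 14 mm wide, 8 mm thick, loose on the mat beside the guide; leave alone. Origin: underside.
- glue: Yellow glue bottle, 56 mm across, 150 mm tall, beyond the middle of the bench; leave alone. Origin: centre of its underside.
- tape: Yellow and black tape measure, 70 x 37 x 62 mm; leave alone. Origin: centre of its underside.
- square: Try square lying flat, wooden stock 20 x 130 x 18 mm with a steel blade 180 mm long; leave alone. Origin: under the stock's centre.
- driver: Green screwdriver lying on the left of the bench; leave alone. Origin: underside.
- offcut: Pine offcut 90 x 140 x 36 mm; leave alone. Origin: centre of its underside.
Mind the look-alikes: they are no part of the job. Of the things that look like the guide, the middle-sized one is meant.

How it is judged:
By the outcome, as a careful person would: the job done as asked, in the order asked, and still so for the second after the job is handed in, while the arm keeps its last pose, push and grip.
It also fails if it takes over 45 s, if anything falls off the work surface, if the arm or the gripper's body presses on something with over 40 N, if the wrist force passes 120 N, or if a joint passes its speed limit or range.

## Working session

There is one attempt and no reset: what is moved stays moved. The work goes in short steps, each a Python script; the robot and the scene stay as the last script left them, time stands still between calls to the robot, and variables do not carry over. Pictures are saved under pics/ and viewed, and the job is handed in when it is done.

```bash
mkdir -p pics; ls; python3 - <<'E'
from rig import arm
import cv2,numpy as np
np.set_printoptions(precision=4,suppress=True)
for n in ["scene","top","wrist"]:
    c=arm.get_calibration(n); print(n,c)
    im=arm.snapshot(n); cv2.imwrite(f"pics/{n}0.png",im[:,:,::-1])
print(arm.current_t(),arm.grip_depth,arm.current_tool_rot(),arm.current_force())
E
```

```text
pics
scene {'intrinsics': array([[535.3323,   0.    , 276.6138],
       [  0.    , 535.3323, 211.452 ],
       [  0.    ,   0.    ,   1.    ]]), 'k1': -0.10670570729530433, 'cam_to_world': array([[-0.7339,  0.5665, -0.3749,  1.046 ],
       [ 0.6791,  0.6243, -0.3861,  0.4985],
       [ 0.0153, -0.5379, -0.8429,  1.2371],
       [ 0.    ,  0.    ,  0.    ,  1.    ]])}
top {'intrinsics': array([[500.4061,   0.    , 279.3009],
       [  0.    , 500.4061, 202.3015],
       [  0.    ,   0.    ,   1.    ]]), 'k1': -0.02553127259109008, 'cam_to_world': array([[ 0.0277, -0.9939,  0.1066,  0.367 ],
       [-0.9995, -0.0258,  0.0189, -0.031 ],
       [-0.016 , -0.1071, -0.9941,  1.5136],
       [ 0.    ,  0.    ,  0.    ,  1.    ]])}
wrist {'intrinsics': array([[340.5419,   0.    , 281.9274],
       [  0.    , 340.5419, 212.1535],
       [  0.    ,   0.    ,   1.    ]]), 'k1': -0.010238512694066271, 'cam_to_world': array([[ 0.4475,  0.8638,  0.2315,  0.2135],
       [ 0.8943, -0.4317, -0.1179,  0.5931],
       [-0.0019,  0.2598, -0.9657,  0.3837],
       [ 0.    ,  0.    ,  0.    ,  1.    ]])}
0.15 0.0188 [[-0.8943  0.4474 -0.0005]
 [ 0.4474  0.8943 -0.0008]
 [ 0.0001 -0.0009 -1.    ]] [-0.6795 -0.0712 -0.0377]
```

View pics/scene0.png

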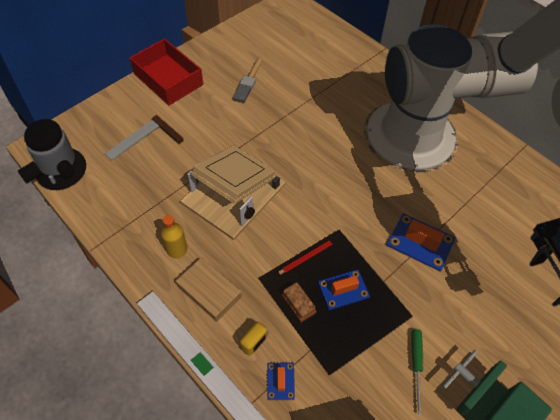

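View pics/top0.png

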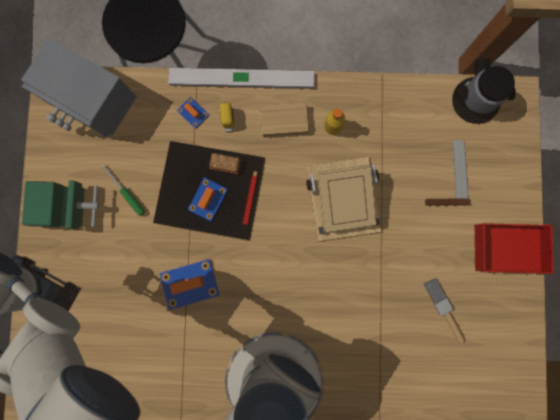

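View pics/wrist0.png

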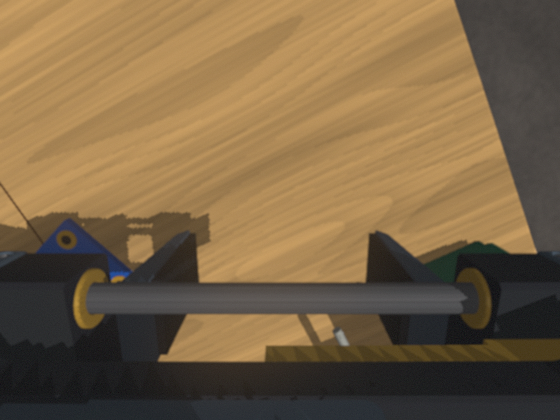

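The guide candidates in the top view are (208,199) on the mat, a larger one at (190,285) on the bench, and a smaller one at (193,112) on the bench. The middle-sized one on the mat fits the description. I'll check it in a close crop.

```bash
cat > h.py <<'E'
import numpy as np,cv2
np.set_printoptions(precision=4,suppress=True)
def ray(c,uv):
    K=c["intrinsics"];k=c["k1"]
    d=np.array([(uv[0]-K[0,2])/K[0,0],(uv[1]-K[1,2])/K[1,1]]);p=d.copy()
    for _ in range(20): p=d/(1+k*(p@p))
    T=c["cam_to_world"];v=T[:3,:3]@np.array([p[0],p[1],1.]);return T[:3,3],v
def onz(c,uv,z):
    o,v=ray(c,uv);return o+v*(z-o[2])/v[2]
def proj(c,P):
    P=np.atleast_2d(P).astype(float);T=c["cam_to_world"];q=(P-T[:3,3])@T[:3,:3];p=q[:,:2]/q[:,2:]
    p=p*(1+c["k1"]*(p**2).sum(1,keepdims=True));K=c["intrinsics"]
    return p*[K[0,0],K[1,1]]+[K[0,2],K[1,2]]
def crop(im,x,y,w,h,s): return cv2.resize(im[y:y+h,x:x+w],None,fx=s,fy=s,interpolation=cv2.INTER_CUBIC)
E
python3 - <<'E'
from h import *
a=cv2.imread("pics/top0.png");b=cv2.imread("pics/scene0.png")
cv2.imwrite("pics/c1.png",np.hstack([crop(a,165,165,80,70,5),crop(a,300,150,80,70*1,5)*1]))
cv2.imwrite("pics/c2.png",crop(a,300,150,90,100,6))
cv2.imwrite("pics/c3.png",crop(b,170,130,130,110,6))
cv2.imwrite("pics/c4.png",crop(b,270,240,130,100,6))
E
```

```text
(no output)
```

View pics/c1.png

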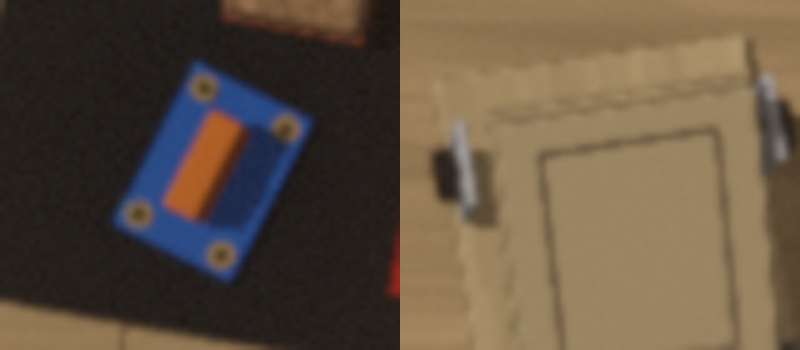

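View pics/c2.png

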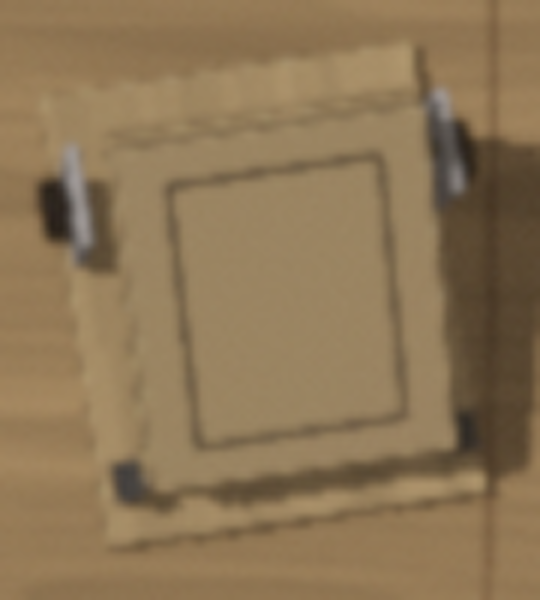

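View pics/c3.png

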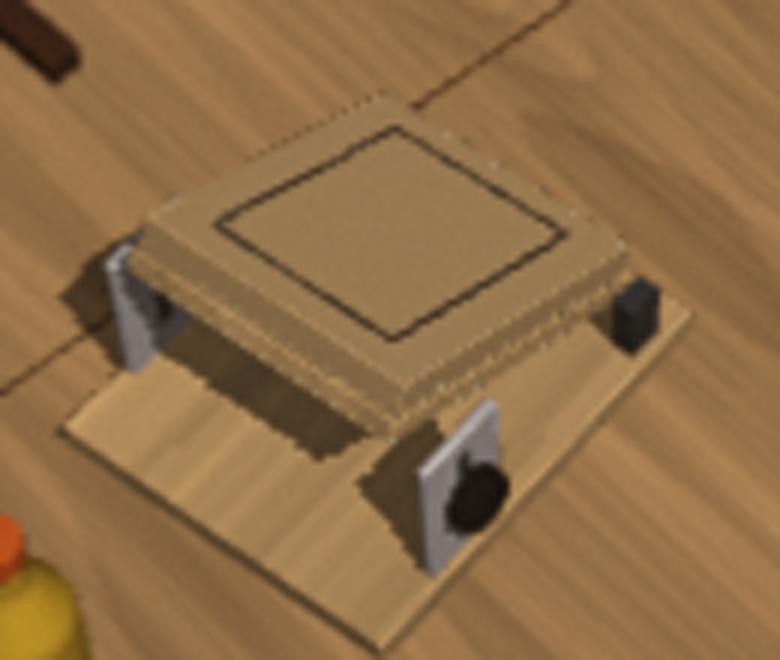

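View pics/c4.png

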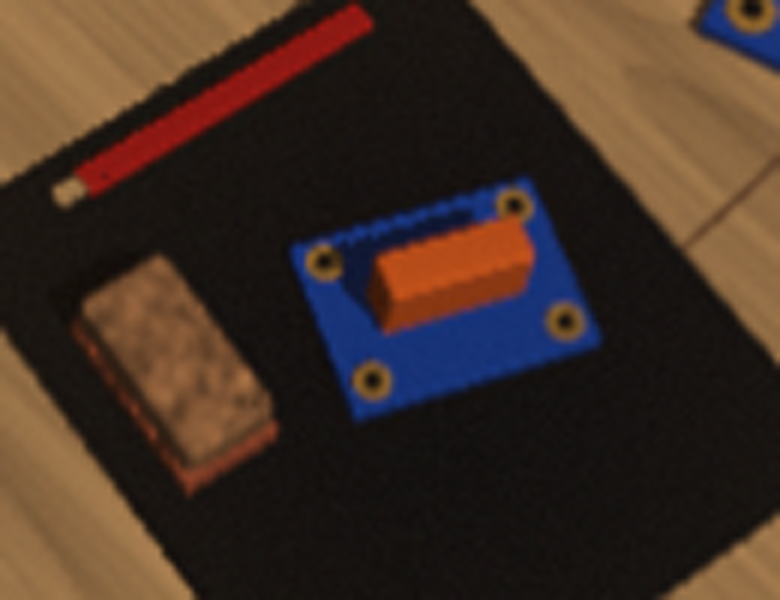

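The crops confirm it: blue plate with an orange grip and four brass rings on the mat, and the drawn rectangle clear in both views. Now I'll fit both poses.

```bash
cat > fit.py <<'E'
from h import *
from scipy.optimize import least_squares
from scipy.spatial.transform import Rotation as R
def Rf(yaw,s): # x up the slope, y level, z out
    return R.from_euler('ZY',[yaw,-s]).as_matrix()
def rect(a,b): return np.array([[a,b,0],[a,-b,0],[-a,-b,0],[-a,b,0]])/2. # TL TR BR BL
def up(pts,s,o): return (np.array(pts)+.5)/s-.5+np.array(o)
E
python3 - <<'E'
from fit import *
from rig import arm
ct,cs=arm.get_calibration("top"),arm.get_calibration("scene")
ft=up([(168,185),(381,155),(405,414),(201,447)],6,(300,150))
fs=up([(393,340),(216,224),(396,127),(566,234)],6,(170,130))
Q=rect(.13,.10)
def f(p,w=(1,1),sep=False):
    P=p[:3]+Q@Rf(p[3],p[4]).T
    return np.r_[w[0]*(proj(ct,P)-ft).ravel(),w[1]*(proj(cs,P)-fs).ravel()]
p0=[.45,-.17,.09,0.1,.3]
for w in [(1,1),(1,0),(0,1)]:
    r=least_squares(f,p0,args=(w,));print(w,r.x,f(r.x).round(2))
# triangulated
for a,b in zip(ft,fs):
    o1,v1=ray(ct,a);o2,v2=ray(cs,b);A=np.c_[v1,-v2];t=np.linalg.lstsq(A,o2-o1,rcond=None)[0];q1=o1+t[0]*v1;q2=o2+t[1]*v2
    print((q1+q2)/2,np.linalg.norm(q1-q2))
gt=up([(197,62),(313,121),(232,282),(113,222)],5,(165,165))
gs=up([(530,178),(602,345),(356,420),(291,245)],6,(270,240))
for c,g in((ct,gt),(cs,gs)):
    P=np.array([onz(c,u,.014) for u in g]);print(P[:,:2],P.mean(0),np.linalg.norm(P-np.roll(P,-1,0),axis=1))
# grip top
E
```

```text
(1, 1) [ 0.5294 -0.197   0.102   0.1773  0.4038] [-0.26  0.46 -0.43  0.11 -0.15  0.45 -0.54  0.18 -0.43 -0.18 -0.62 -0.04
 -0.38  0.1  -0.24 -0.15]
(1, 0) [ 0.5306 -0.1983  0.099   0.1769  0.4015] [ 0.13  0.17 -0.12 -0.15  0.15  0.14 -0.17 -0.16 -1.1   0.5  -1.21  0.65
 -0.95  0.69 -0.88  0.44]
(0, 1) [ 0.5265 -0.1991  0.097   0.1758  0.4001] [ 0.35  1.72  0.06  1.44  0.29  1.67  0.    1.33 -0.06 -0.11 -0.09  0.08
  0.08  0.16  0.08 -0.12]
[ 0.5798 -0.1369  0.1279] 0.002524640898107677
[ 0.5965 -0.2359  0.1271] 0.002702950035272378
[ 0.4798 -0.256   0.0783] 0.0021308234929029385
[ 0.4616 -0.1591  0.0753] 0.002245042159561435
[[0.5993 0.2285]
 [0.5649 0.1564]
 [0.4659 0.2015]
 [0.5003 0.2752]] [0.5326 0.2154 0.014 ] [0.0799 0.1087 0.0813 0.1094]
[[0.4671 0.2061]
 [0.5017 0.2787]
 [0.6004 0.2326]
 [0.5644 0.1593]] [0.5334 0.2192 0.014 ] [0.0804 0.109  0.0817 0.108 ]
```

```bash
python3 - <<'E'
from fit import *
from rig import arm
a=-.43;gx=np.array([np.cos(a),np.sin(a),0]);gy=np.array([-np.sin(a),np.cos(a),0]);z=np.array([0,0,1.])
Rt=np.c_[-gx,gy,-z]
arm.move_to(np.r_[.5328,.217,.20]+.07*gx,Rt)
c=arm.get_calibration("wrist");im=arm.snapshot("wrist");cv2.imwrite("pics/w1.png",im[:,:,::-1]);np.save("w1.npy",c,allow_pickle=True)
print(arm.current_t(),arm.current_ee_pos(),c["cam_to_world"],arm.current_joint_positions())
E
```

```text
1.975 [0.5961 0.1889 0.2001] [[ 0.4161  0.8782  0.2359  0.529 ]
 [ 0.9093 -0.4017 -0.1087  0.2207]
 [-0.0006  0.2598 -0.9657  0.3703]
 [ 0.      0.      0.      1.    ]] [ 12.1059  29.0337  78.0604   0.0089  72.9046 -53.33  ]
```

View pics/w1.png

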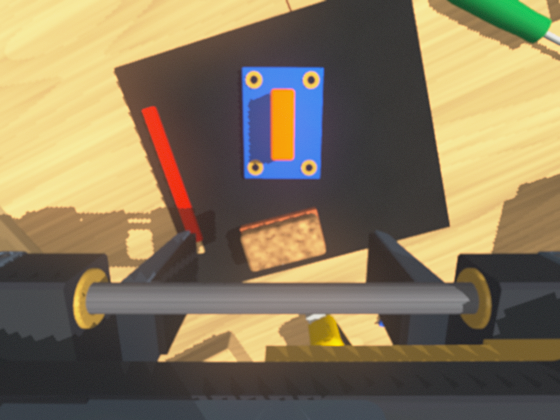

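The wrist view shows the guide at about (283,124), square to the image, with the sander at (283,240) and the pencil at (172,175), both clear of the fingers. I'll refine the pose from colour masks.

```bash
python3 - <<'E'
from fit import *
c=np.load("w1.npy",allow_pickle=True).item()
im=cv2.imread("pics/w1.png");hsv=cv2.cvtColor(im,cv2.COLOR_BGR2HSV)
sub=np.zeros(im.shape[:2],np.uint8);sub[55:195,225:340]=1
def box(m):
    cn=max(cv2.findContours(m,0,cv2.CHAIN_APPROX_NONE)[0],key=cv2.contourArea);r=cv2.minAreaRect(cn);print(r);return cv2.boxPoints(r)
def rep(b,z):
    P=np.array([onz(c,u,z) for u in b]);e=P-np.roll(P,-1,0);L=np.linalg.norm(e,axis=1);l=e[np.argmax(L)]
    print(P.mean(0),L,np.arctan(l[1]/l[0]))
sat=(hsv[...,0]>100)&(hsv[...,0]<130)&(hsv[...,1]>120)&(hsv[...,2]>60)
m=(sat*sub*255).astype(np.uint8);m=cv2.morphologyEx(m,cv2.MORPH_CLOSE,np.ones((9,9)));
# include filling
rep(box(m),.014)
o=((hsv[...,0]<22)&(hsv[...,1]>200)&(hsv[...,2]>150)*1)*sub*255
rep(box(o.astype(np.uint8)),.052)
cv2.imwrite("pics/w1c.png",crop(im,225,55,120,140,4))
E
```

```text
((283.0, 122.5), (111.0, 82.0), 90.0)
[0.5329 0.2198 0.014 ] [0.0799 0.1091 0.0865 0.1091] -0.4590197791249167
((282.0, 124.0), (68.0, 20.0), 90.0)
[0.5323 0.219  0.052 ] [0.0177 0.0597 0.0186 0.0597] -0.4366117266071292
```

View pics/w1c.png

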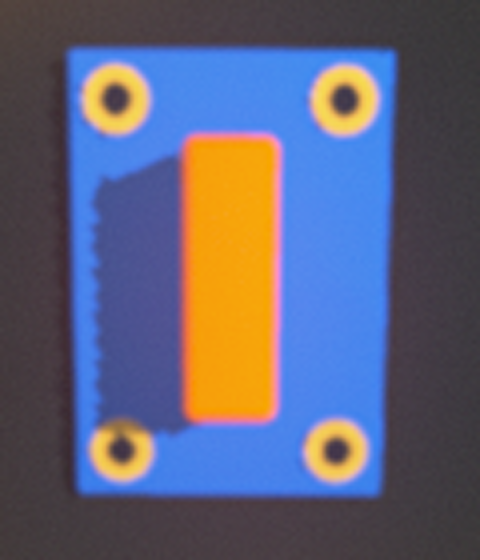

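```bash
python3 - <<'E'
from fit import *
from rig import arm
c=np.load("w1.npy",allow_pickle=True).item()
q=up([(67,48),(396,50),(382,496),(79,496)],4,(225,55))
P=np.array([onz(c,u,.014) for u in q]);print(P[:,:2],np.linalg.norm(P-np.roll(P,-1,0),axis=1))
d=(P[2]+P[3]-P[0]-P[1]);a=np.arctan2(d[1],d[0]);ctr=P.mean(0)
g=up([(181,134),(281,134),(281,422),(182,422)],4,(225,55));G=np.array([onz(c,u,.052) for u in g]);print(ctr,G.mean(0),np.linalg.norm(G-np.roll(G,-1,0),axis=1))
d2=(G[2]+G[3]-G[0]-G[1]);a2=np.arctan2(d2[1],d2[0]);print(a,a2)
a=(a+a2)/2;xy=(ctr+G.mean(0))[:2]/2
gx=np.array([np.cos(a),np.sin(a),0]);gy=np.array([-np.sin(a),np.cos(a),0]);z=np.array([0,0,1.])
Rt=np.c_[-gx,gy,-z]
arm.grip(.06)
arm.move_to(np.r_[xy,.09],Rt)
print(arm.current_force())
arm.move_l(np.r_[xy,.021],feed=.06)
print(arm.current_t(),arm.current_ee_pos(),arm.current_force(),arm.current_torque())
arm.grip(.015)
print(arm.current_t(),arm.current_width(),arm.current_ee_pos(),arm.current_force(),arm.current_torque())
E
```

```text
[[0.4662 0.2057]
 [0.4999 0.2784]
 [0.5995 0.2325]
 [0.5662 0.1598]] [0.0801 0.1096 0.08   0.1101]
[0.5329 0.2191 0.014 ] [0.5326 0.2193 0.052 ] [0.0221 0.0633 0.023  0.0633]
-0.4312319987711198 -0.4270218702852608
[0.4039 0.5054 0.4142]
4.5083 [0.533  0.2193 0.0213] [0.0921 0.6928 0.3583] [-0.0214  0.0156 -0.0323]
5.175 0.021659526516264342 [0.5328 0.2191 0.021 ] [-0.2893 -0.5428  1.479 ] [-0.1577  0.1057  0.0931]
```

```bash
python3 - <<'E'
from fit import *
from rig import arm
p=arm.current_ee_pos()
arm.move_l(p+[0,0,.04],feed=.06)
arm.move_l(p+[0,0,.22],feed=.2);arm.sleep(.2)
print(arm.current_t(),arm.current_width(),arm.current_ee_pos(),arm.current_force(),arm.current_torque())
c=arm.get_calibration("wrist");cv2.imwrite("pics/w2.png",arm.snapshot("wrist")[:,:,::-1])
# pose candidates for viewing the face
s,y=.402,.177;F=Rf(y,s);ctr=np.array([.529,-.198,.099])
Rt=F@np.diag([-1,1,-1.])
for h in (.12,.2):
  for off in (0,-.1): # tcp offset along tool x
    q=arm.solve_ik(ctr+F[:,2]*(h)+F[:,0]*-off,Rt);print(h,off,q)
E
```

```text
7.2417 0.021759090927530304 [0.5324 0.219  0.24  ] [ 0.0193 -0.7898 -2.2246] [0.044  0.0134 0.018 ]
0.12 0 [ -41.8308   14.1634  107.3156   25.0651   46.6764 -157.4326]
0.12 -0.1 [ -33.1269   16.8052   95.4689   19.831    52.2324 -143.3565]
0.2 0 [ -45.4378    6.6202  103.3003   22.2259   58.568  -155.3575]
0.2 -0.1 [ -35.8008   10.4164   91.8431   18.4758   62.5301 -142.3248]
```

View pics/w2.png

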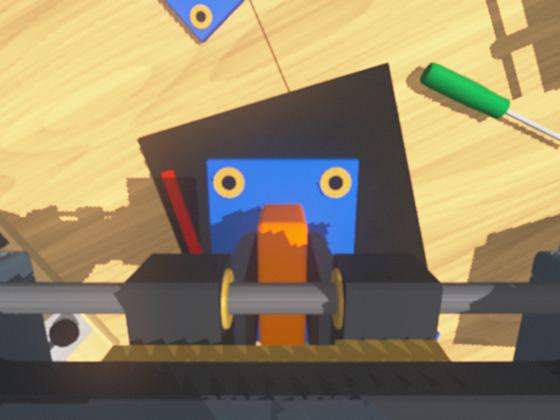

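```bash
python3 - <<'E'
from fit import *
from rig import arm
im=cv2.imread("pics/w2.png")
cv2.imwrite("pics/w2c.png",crop(im,195,145,180,120,4))
c=arm.get_calibration("wrist");Rt=arm.current_tool_rot();p=arm.current_ee_pos()
np.save("toolcam.npy",np.linalg.inv(np.block([[Rt,p[:,None]],[np.zeros((1,3)),1]]))@c["cam_to_world"])
s,y=.402,.177;F=Rf(y,s);ctr=np.array([.529,-.198,.099])
arm.move_to(ctr+F[:,2]*.2+F[:,0]*.09,F@np.diag([-1,1,-1.]))
c=arm.get_calibration("wrist");cv2.imwrite("pics/w3.png",arm.snapshot("wrist")[:,:,::-1]);np.save("w3.npy",c,allow_pickle=True)
print(arm.current_t(),arm.current_ee_pos(),np.load("toolcam.npy"))
E
```

```text
8.9083 [ 0.5337 -0.1964  0.3181] [[-0.0002 -0.9656 -0.2599  0.0743]
 [ 1.      0.     -0.0009  0.0011]
 [ 0.0009 -0.2599  0.9656 -0.1703]
 [ 0.      0.      0.      1.    ]]
```

View pics/w3.png

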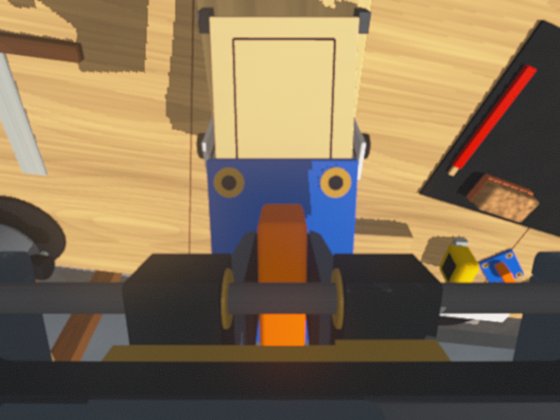

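View pics/w2c.png

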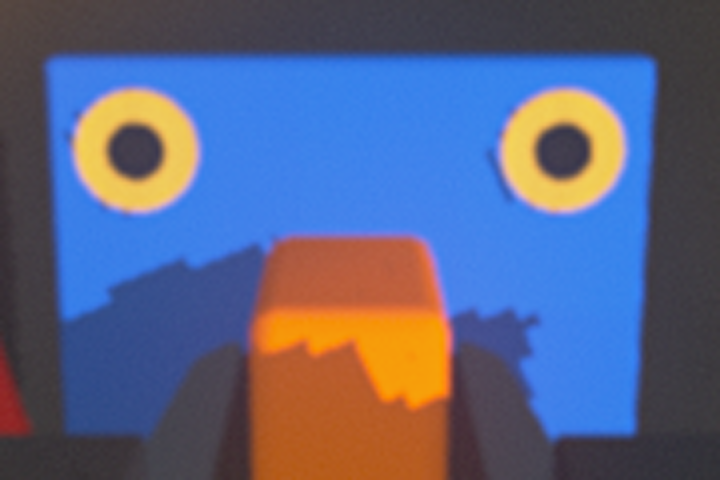

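```bash
python3 - <<'E'
from fit import *
im=cv2.imread("pics/w3.png");cv2.imwrite("pics/w3c.png",crop(im,195,25,190,150,4))
c=np.load("w3.npy",allow_pickle=True).item();ct=dict(c);ct["cam_to_world"]=np.load("toolcam.npy")
q=up([(47,58),(655,58)],4,(195,145))
for z in (.0065,.0075): print([onz(ct,u,z) for u in q])
E
```

```text
[array([ 0.0551, -0.0381,  0.0065]), array([0.0551, 0.0404, 0.0065])]
[array([ 0.055 , -0.0383,  0.0075]), array([0.055 , 0.0406, 0.0075])]
```

View pics/w3c.png

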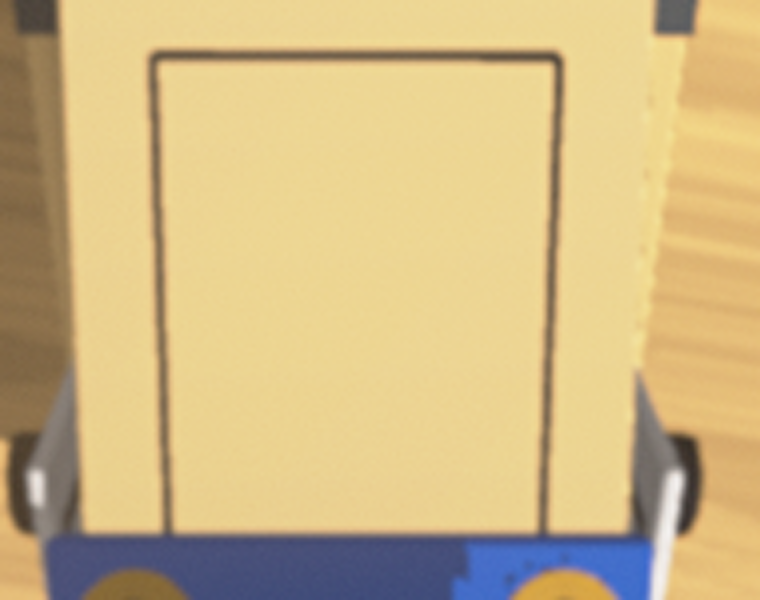

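```bash
python3 - <<'E'
from fit import *
from rig import arm
ct,cs=arm.get_calibration("top"),arm.get_calibration("scene");cw=np.load("w3.npy",allow_pickle=True).item()
ft=up([(168,185),(381,155),(405,414),(201,447)],6,(300,150))
fs=up([(393,340),(216,224),(396,127),(566,234)],6,(170,130))
wc=up([(562,58),(154,56)],4,(195,25))  # BL, BR
wl=up([(544,530),(168,530)],4,(195,25)) # on y=+.05, y=-.05
Q=rect(.13,.10)
def f(p,n=True):
    F=Rf(p[3],p[4]);P=p[:3]+Q@F.T
    rw=proj(cw,P[[3,2]])-wc
    rl=[]
    for u,a,b in((wl[0],0,3),(wl[1],1,2)):
        x,y=proj(cw,P[[a,b]]); d=(x-y)/np.linalg.norm(x-y); rl.append(d[0]*(u-y)[1]-d[1]*(u-y)[0])
    return np.r_[rw.ravel()/.4,rl/np.array(.4),(proj(ct,P+p[5:8])-ft).ravel()/.3,(proj(cs,P+p[8:11])-fs).ravel()/.3,p[5:11]/.002]
r=least_squares(f,np.r_[.53,-.198,.099,.177,.402,np.zeros(6)])
print(r.x,r.cost,np.sqrt(np.diag(np.linalg.inv(r.jac.T@r.jac)))[:5]);print(r.fun.round(1))
np.save("face.npy",r.x[:5])
E
```

```text
[ 0.5298 -0.1938  0.105   0.1748  0.4048  0.0001 -0.0036  0.0001  0.0002
 -0.0005 -0.0002] 4.271257040793804 [0.0003 0.0002 0.0013 0.0025 0.0068]
[-0.2 -0.3 -0.3  0.3 -0.   0.1  0.1  0.2 -0.2 -0.7  0.4  0.8 -1.2 -0.3
 -0.2 -0.3 -0.9 -0.2  0.3  0.5  0.9 -0.   0.1 -1.8  0.   0.1 -0.3 -0.1]
```

```bash
cat > c.py <<'E'
from fit import *
from rig import arm
fp=np.load("face.npy");F=Rf(fp[3],fp[4]);ctr=fp[:3];Rt=F@np.diag([-1,1,-1.])
def tcp(h,dx=0,dy=0): return ctr+F@np.array([dx,-.0012+dy,.0152+h])
def fm(n=8):
    a=[];b=[]
    for _ in range(n): a.append(arm.current_force());b.append(arm.current_torque());arm.sleep(.01)
    return F.T@np.mean(a,0),F.T@np.mean(b,0)
E
python3 - <<'E'
from c import *
arm.move_to(tcp(.06),Rt)
arm.move_l(tcp(.012),feed=.08);arm.sleep(.3)
b=fm(30);np.save("base.npy",b);print(b,arm.current_t(),F.T@(arm.current_ee_pos()-tcp(.012)),Rt.T@arm.current_tool_rot())
for n in("wrist","scene","top"): cv2.imwrite(f"pics/{n}4.png",arm.snapshot(n)[:,:,::-1])
s=cv2.imread("pics/scene4.png");cv2.imwrite("pics/s4c.png",crop(s,170,110,130,120,5))
w=cv2.imread("pics/wrist4.png");cv2.imwrite("pics/w4c.png",crop(w,160,90,240,200,3))
E
```

```text
(array([-1.0691, -0.0144, -2.3914]), array([ 0.0506,  0.4377, -0.0162])) 10.85 [ 0.     -0.      0.0001] [[ 1.     -0.0001 -0.0001]
 [ 0.0001  1.     -0.0001]
 [ 0.0001  0.0001  1.    ]]
```

View pics/w4c.png

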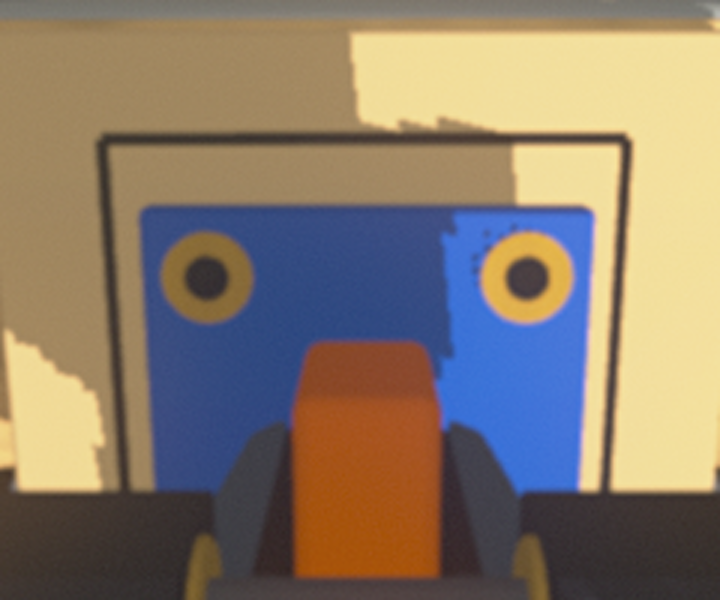

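View pics/s4c.png

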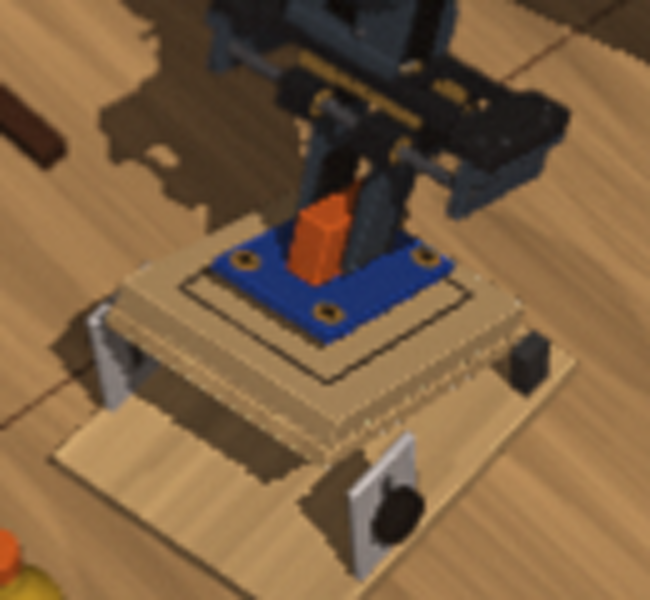

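The hover view shows the plate edge (140–594, 208) parallel to the rectangle line (100–630, 140) and centred inside it. I'll check the numbers, then descend in small steps.

```bash
python3 - <<'E'
from c import *
c=arm.get_calibration("wrist")
wc=up([(628,140),(102,140)],3,(160,90));P=ctr+rect(.13,.1)@F.T
print("pred",proj(c,P[[3,2]]),"meas",wc)
ct=dict(c);ct["cam_to_world"]=np.load("toolcam.npy")
print("guide",[onz(ct,u,.0072) for u in up([(140,208),(594,208)],3,(160,90))])
b=np.load("base.npy")
h=.012
while h>-.008:
    h-=.0008 if h>.005 else .0004
    arm.move_l(tcp(h),feed=.02);f,m=fm(4);f=f-b[0];m=m-b[1]
    if f[2]>1.5: break
arm.sleep(.15);f,m=fm(10)
print("h",h,f-b[0],m-b[1],arm.current_t(),F.T@(arm.current_ee_pos()-tcp(0)))
E
```

```text
pred [[369.7279 136.6369]
 [193.5456 136.646 ]] meas [[369.     136.3333]
 [193.6667 136.3333]]
guide [array([ 0.0551, -0.0383,  0.0072]), array([0.0551, 0.0402, 0.0072])]
h -0.0012000000000000042 [0.2651 0.2191 4.0972] [ 0.0893  0.0979 -0.0211] 18.0333 [ 0.      0.     -0.0012]
```

```bash
python3 - <<'E'
from c import *
b=np.load("base.npy");h=-.0012
for i in range(6):
    h-=.00015
    arm.move_l(tcp(h),feed=.02);arm.sleep(.05);f,m=fm(5);f=f-b[0];m=m-b[1]
    print(h,f,m,"cop mm",-m[1]/f[2]*1e3,m[0]/f[2]*1e3)
    if f[2]>8.5:break
print(arm.current_t())
w=arm.snapshot("wrist")[:,:,::-1];cv2.imwrite("pics/w5c.png",crop(w,160,90,240,200,3))
s=arm.snapshot("scene")[:,:,::-1];cv2.imwrite("pics/s5c.png",crop(s,170,110,130,120,5))
E
```

```text
-0.0013499999999999999 [0.0491 0.7212 9.1485] [ 0.1711  0.2289 -0.0028] cop mm -25.01571597857442 18.70549826252257
18.375
```

View pics/w5c.png

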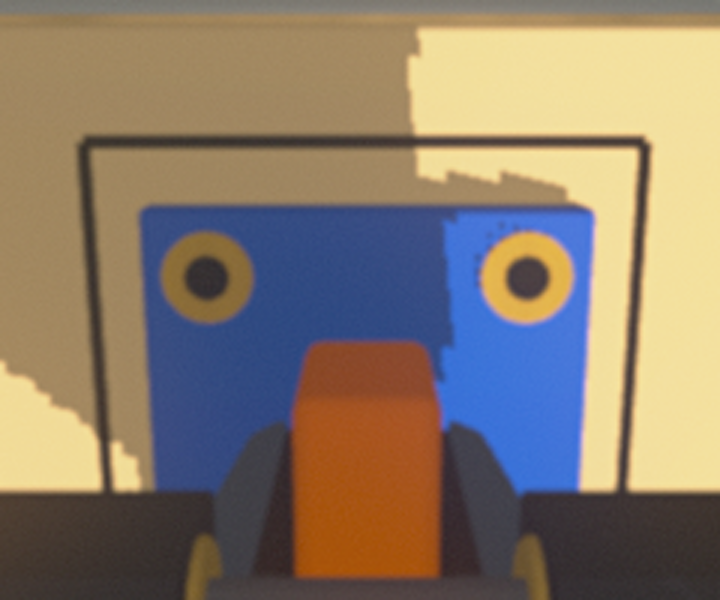

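View pics/s5c.png

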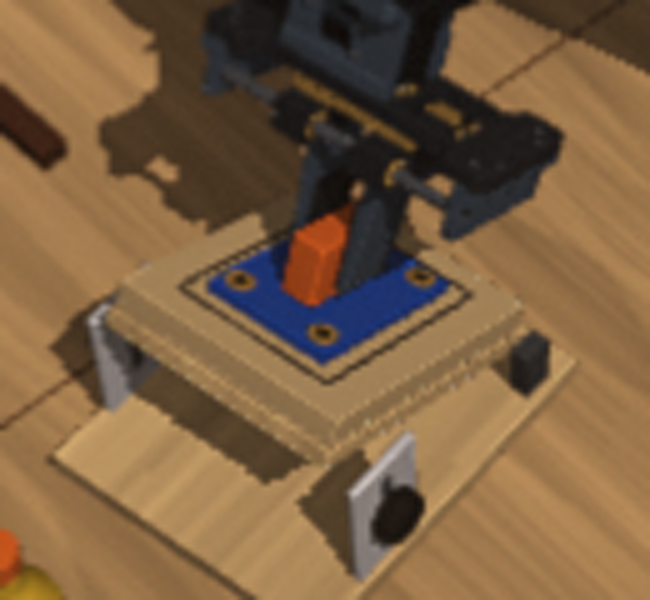

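Contact is firm and inside the rectangle, but the centre of pressure is off to (-25, +19) mm, so the guide is bearing toward one corner. I'll ease the push and level it by nulling the moments.

```bash
cat >> c.py <<'E'
def pose(h,rx,ry):
    F2=F@R.from_rotvec([rx,ry,0]).as_matrix()
    g=ctr+F@np.array([0,0,h])   # guide underside centre
    return g+F2@np.array([0,-.0012,.0152]),F2@np.diag([-1,1,-1.])
E
python3 - <<'E'
from c import *
import json
b=np.load("base.npy");h=-.0013;rx=ry=0.;m=np.array([.17,.23,0]);f=np.array([0,0,9.1])
for i in range(12):
    rx+=np.clip(.02*m[0],-.003,.003);ry+=np.clip(.02*m[1],-.003,.003)
    h+=np.clip((f[2]-6)/60e3,-.0001,.0002)
    arm.move_l(*pose(h,rx,ry),feed=.02);arm.sleep(.05);f,m=fm(5);f=f-b[0];m=m-b[1]
    print(i,round(h*1e3,3),round(rx,4),round(ry,4),f,m,"cop",(-m[1]/f[2]*1e3).round(1),(m[0]/f[2]*1e3).round(1),arm.current_t())
    if abs(m[:2]).max()<.03 and f[2]>4: break
json.dump([h,rx,ry],open("st.json","w"))
E
```

```text
0 -1.248 0.003 0.003 [-1.9794  1.4067  9.9481] [-0.0683 -0.0668  0.0079] cop 6.7 -6.9 18.8167
1 -1.183 0.0016 0.0017 [-1.0766  1.0314  7.3694] [-0.0409 -0.0375 -0.0113] cop 5.1 -5.6 19.1583
2 -1.16 0.0008 0.0009 [-0.2228  1.0735  7.166 ] [ 0.0037 -0.005   0.0307] cop 0.7 0.5 19.5
```

The push is now centred (COP within 1 mm), and small tilts shift it both ways, so the guide sits flush. Now bring it to 10 N and watch that it holds.

```bash
python3 - <<'E'
from c import *
import json
b=np.load("base.npy");h,rx,ry=json.load(open("st.json"))
for i in range(6):
    f,m=fm(8);f=f-b[0]
    if abs(f[2]-10)<.4: break
    h+=np.clip((f[2]-10)/45e3,-.00006,.00006)
    arm.move_l(*pose(h,rx,ry),feed=.02);arm.sleep(.08)
for k in range(3):
    arm.sleep(.4);f,m=fm(15);f=f-b[0];m=m-b[1];print(h,f,m,"cop",-m[1]/f[2]*1e3,m[0]/f[2]*1e3,arm.current_t())
json.dump([h,rx,ry],open("st.json","w"))
print(arm.current_width(),F.T@arm.current_tool_rot()@np.diag([-1,1,-1.]))
for n in("wrist","scene","top"): cv2.imwrite(f"pics/{n}6.png",arm.snapshot(n)[:,:,::-1])
c=arm.get_calibration("wrist");w=cv2.imread("pics/wrist6.png")
cv2.imwrite("pics/w6c.png",crop(w,160,90,240,200,3))
s=cv2.imread("pics/scene6.png");cv2.imwrite("pics/s6c.png",crop(s,170,110,130,120,5))
E
```

```text
-0.0012580790929340759 [-0.9038  1.3698  9.9897] [ 0.0615  0.0795 -0.0024] cop -7.959553283451115 6.15756644497572 21.2917
-0.0012580790929340759 [-0.8192  1.3019 10.0555] [ 0.0475  0.0939 -0.0101] cop -9.33375373915694 4.725458487374184 21.8167
-0.0012580790929340759 [-0.8217  1.4043  9.9594] [ 0.046   0.0607 -0.0191] cop -6.098835385571865 4.6196979220285 22.3417
0.021715791717618747 [[ 1.     -0.      0.0008]
 [ 0.      1.     -0.0007]
 [-0.0008  0.0007  1.    ]]
```

View pics/w6c.png

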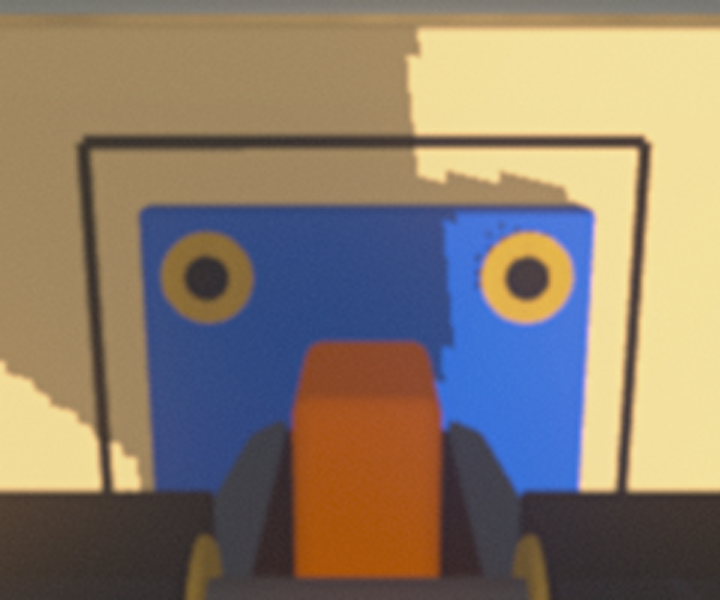

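View pics/s6c.png

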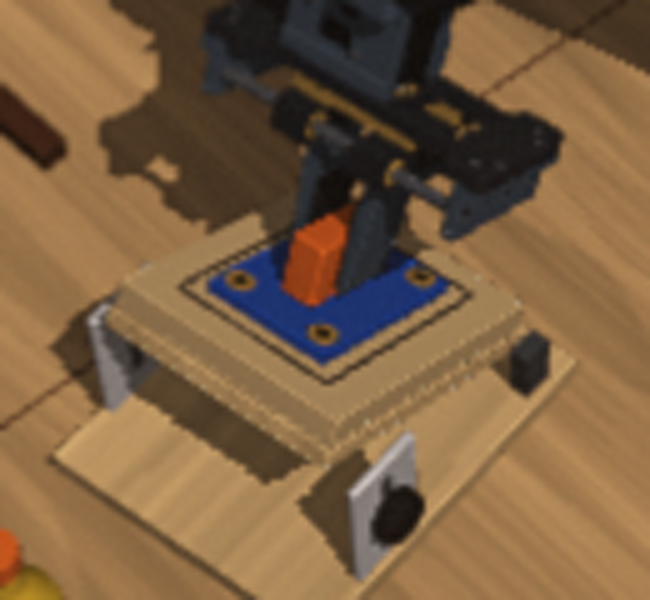

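View pics/top6.png

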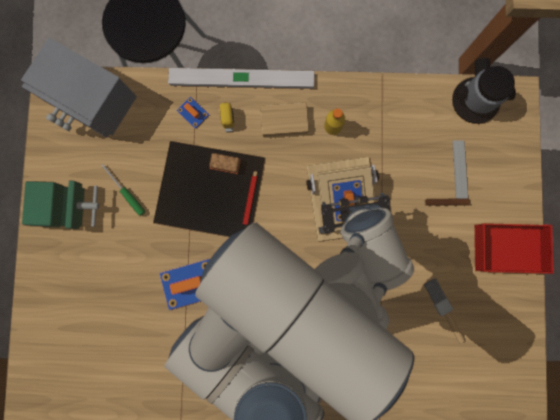

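```bash
python3 - <<'E'
from c import *
import json
b=np.load("base.npy");h,rx,ry=json.load(open("st.json"))
c=arm.get_calibration("wrist");o=ctr+F@np.array([0,0,-.0012])
for u in up([(83,143),(646,143)],3,(160,90)):
    s,v=ray(c,u);t=((o-s)@F[:,2])/(v@F[:,2]);print("rect corner",F.T@(s+t*v-o))
o2=o+F[:,2]*.008
for u in up([(141,208),(594,208)],3,(160,90)):
    s,v=ray(c,u);t=((o2-s)@F[:,2])/(v@F[:,2]);print("plate corner",F.T@(s+t*v-o))
rx+=.0006;ry+=.0008
arm.move_l(*pose(h,rx,ry),feed=.02);arm.sleep(.1)
for i in range(6):
    f,m=fm(8);f=f-b[0]
    if abs(f[2]-10)<.4: break
    h+=np.clip((f[2]-10)/45e3,-.00006,.00006)
    arm.move_l(*pose(h,rx,ry),feed=.02);arm.sleep(.08)
for k in range(3):
    arm.sleep(.3);f,m=fm(15);f=f-b[0];m=m-b[1];print(h,f,m,"cop",-m[1]/f[2]*1e3,m[0]/f[2]*1e3,arm.current_t())
E
```

```text
rect corner [-0.0651 -0.0503 -0.    ]
rect corner [-0.0651  0.0498  0.    ]
plate corner [-0.0545 -0.0389  0.008 ]
plate corner [-0.0545  0.0395  0.008 ]
-0.0012580790929340759 [-1.1959  1.5704 10.28  ] [-0.0086 -0.0066 -0.0238] cop 0.6441879982720325 -0.8327899285942569 23.3333
-0.0012580790929340759 [-1.1746  1.3027 10.0829] [-0.0269 -0.0106 -0.0126] cop 1.0515085769872747 -2.6687376090693733 23.7583
-0.0012580790929340759 [-1.5505  1.6118 10.1007] [-0.0083  0.0182 -0.0085] cop -1.7991746002620088 -0.8168425028738366 24.1833
```

The guide is centred, parallel, flush and steady at 10.1 N, so I'm handing in.

```bash
python3 - <<'E'
from rig import arm
print(arm.sign_off(),arm.current_t(),arm.current_force(),arm.current_width())
E
```

```text
the job is handed in; nothing more can be done
the job is handed in; nothing more can be done
```

I gripped the middle-sized blue guide on the mat by its orange grip and lifted it off. I tilted it to the board's slope (about 0.405 rad) and set it on the board inside the drawn rectangle. I handed the job in at about 24 s, still gripping and pressing.

**Last checks before hand-in:**
- **Push:** it held at 10.1–10.3 N over about a second. The highest force I read while pressing was about 10 N.
- **Flushness:** the centre of pressure is within about 3 mm of the guide's centre. On first contact the guide bore toward one corner (about -25, +19 mm), so I levelled it by small tilts until the moments vanished.
- **Position:** the wrist view puts the visible plate edge about 10.6 mm inside the line, with sides at -38.9 and +39.5 mm against the rectangle's -50.3 and +49.8 mm, and parallel to it.
- **Surroundings:** the top view showed the jig and the things in view unmoved. The arm hid part of the bench.

**Disagreements:** the cameras differed by up to about 4 mm on the board's position. I used the wrist camera for placing and felt for the height; the board was about 1.2 mm lower than the estimate. The reading I tried just after hand-in returned nothing, so I have no force check from the final second.

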